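# Draw the tube carrier off the rotator shaft

### The job

Slide the orange tube carrier off the free end of the tube rotator's steel shaft and set it down, without dropping it, flat on the floor of the grey tray, right way up as it hangs now. The shaft sits in a soft mount and seldom points exactly where the housing faces, so feel for its direction and ease the carrier along gently, never forcing it against the shaft (well under 15 N). Leave the other things where they are.

Things in the scene. Friction and masses are not known exactly. Their poses are not given: they have to be found in the camera images.
- rotator: Tube rotator, fixed: white motor housing 110 x 134 x 138 mm; from a black rubber boot on its front (-x) face a round steel shaft of 14 mm diameter sticks out sideways like a cantilever, its far end free. Origin: under the housing, z up. -x points out along the nominal shaft axis (y = 0, z = 120 mm); free end at x = -237 mm, the boot ends at x = -70 mm.
- shaft_pivot (a point): Point of the rotator on the shaft axis, at (-105, 0, 120) mm in its frame, axes as the rotator's. About it the true shaft is turned by a hidden angle, up to 0.09 rad sideways and 0.07 rad up or down: its free end lies up to 12 mm beside and 9 mm above or below the nominal place. It does not spring back and while sliding must not be loaded by more than 15 N.
- carrier: Loose orange plastic block 28 mm long (its x, along the shaft), 42 mm wide (y), 52 mm tall (z), 100 to 210 g, on the shaft by a round 18 mm bore along x. Origin: middle of the bore, 18 mm below the flat top, 34 mm above the flat underside. Axes at first about as the rotator's, 105 mm before it. Clear of the shaft when its origin is at rotator x < -258 mm. Grip it across the 42 mm width.
- tray: Open grey tray, fixed, 150 mm (x) x 120 mm (y) outside, 20 mm high, walls 4 mm, floor about 4 mm thick. Origin: centre of the underside, z up.
- rack_yellow: Yellow tube rack 64 x 62 x 88 mm, loose bystander. Origin: centre of the underside.
- sample_box: White sample box 162 x 112 x 53 mm, loose bystander. Origin: centre of the underside.
- pen_cup: Black mesh pen cup with markers, 75 x 75 x 152 mm, loose bystander. Origin: centre of the underside.
Not all that is in view belongs to the job. Of the things shaped like the tray, the grey one is meant.

How it is judged:
By the outcome, as a careful person would: the job done as asked, in the order asked, and still so for the second after the job is handed in, with the robot touching nothing.
It also fails if it takes over 72 s, if anything falls off the work surface, if the arm or the gripper's body presses on something with over 40 N, if the wrist force passes 120 N, or if a joint passes its speed limit or range.

### The arm

A 6-joint arm with a two-finger parallel gripper is mounted at the origin on a cart in front of the work surface, level with it; the furniture and walls round the work are solid. World frame = base frame: x ahead of the robot, y to its left, z up, the work surface at z = 0. Lengths are in m, angles in rad, forces in N, time in s.
With the tool pointing down it reaches from about 0.3 to 0.775 m from the base axis. Payload 14.6 kg.
Tool frame: the origin (TCP) lies at the centre of the arm's flange, where the gripper is bolted on; the fingertips stand 199 mm ahead of it and the grasp point (between the pads) lies 180 mm ahead of it; z points along the fingers, y is the line along which they close (so a half turn about z gives the same grasp; the last joint's range is limited). The gripper opens to 94 mm and grips with 3 to 60 N. Pads are 16 mm wide; open, the fingers measure 119 mm over their backs; the gripper's body (75 mm by 177 mm) begins 78 mm behind the grasp point.
Start: joints at [1.196, 0.3, 1.521, -0, 1.321, -0.067], TCP at [0.167, 0.524, 0.405] pointing down, gripper open.
Joint ranges: [-3.03, 3.03], [-0.79, 2.21], [0.23, 2.52], [-1.04, 4.18], [0, 3.07], [-2.55, 2.55]. Speed limits (rad/s): [2.22, 2.22, 2.57, 3.14, 3.14, 3.14].

### API

Orientations are given as [roll, pitch, yaw] about the fixed x, y, z axes, in that order (R = Rz(yaw) Ry(pitch) Rx(roll)).
In Python, from station import ctrl gives the robot as it stands. The module is installed in compiled form; this text tells all that it offers.
- The arm moves only by the tool servo_tool, never from a script. Its argument "motion" is a list of rows, each a list of 5 numbers: the closure, from 0 (fully open) to 1 (shut), then the shift along the world's x, y, z in cm, then the turn about the world's z in degrees. A call has 1 to 20 rows; each row is the pose to reach, as a shift and turn from the pose commanded when the call began; what a row does not reach only later rows make up. A row lasts 1/8 s, in which the tool goes at most 62.5 mm and 10.7 degrees, less where a joint would pass 70% of its speed; a pose out of reach is approached as far as the arm can. A call with a gripper value outside its range is refused whole. The fingers move at their own pace and stop on an object; "squeeze" is the grip in N (left out, the last holds). Time passes only in rows, so rows that repeat a pose let the fingers close. It gives the time, the measured TCP pose, the force, the opening and the grip force at its end, in the units of the state.
- ctrl.get_obs(): the state, without advancing time (a new reading comes with each control period).
- ctrl.camera(name): name is "scene" or "top" or "wrist"; returns a dict with "image" (400x640x3 uint8, red, green, blue), "fx", "fy", "cx", "cy" (pixels), "camera_from_world" (4x4, takes a point from world to camera coordinates); the wrist camera has in their place "hand_eye" (4x4, takes a point from camera to tool coordinates, whose origin is the TCP and whose axes are the flange's). Camera axes: x right, y up, looking along -z (the intrinsics and any distortion apply to the point x, -y, -z); pixel columns grow to the right and rows downward; lengths in m; the calibration is good to about 2 mm. A picture is of the moment at which its call begins: read the wrist's pose just before it. There is no depth.
- ctrl.hand_in(): hands the job in; it is judged then, once.
The state is a dict: "time_s": time; "qpos": joint angles; "joint_vel": joint speeds; "tau": joint torques, N m; "ee_pos": TCP position; "eef_rot": TCP orientation; "force": force on the tool from outside, world axes, zero at the start; "moment": the same for the moment, N m; "grip_width": finger opening in m; "grip_force": force on a finger pad.
Only numpy, scipy, OpenCV 4.12 (cv2) and the standard library are available. Lean on these libraries where they do the work, as an engineer would, in place of code of your own. Each camera call takes 0.05 s, during which the arm holds its last target. There are 200 camera calls.

## Working session

There is one attempt and no reset: what is moved stays moved. The work goes in short steps, Python scripts to look and compute and a tool call to move; the robot and the scene stay as the last step left them, time stands still between calls to the robot, and variables do not carry over. Pictures are saved under pics/ and viewed, at most 10 in all, crops included, and the job is handed in when it is done.

Besides the shell and the picture viewer there is one more tool, called after "Emit:" in YAML: its name, and indented under it one key for each argument. servo_tool: Moves the arm, as the interface text tells. Its arguments: {"type":"object","properties":{"motion":{"type":"array","items":{"type":"array","items":{"type":"number"}}},"squeeze":{"type":"number"}},"required":["motion"]}

```bash
mkdir -p pics
cat > h.py <<'E'
import numpy as np, cv2
from station import ctrl
from scipy.spatial.transform import Rotation as R
def grab(n):
    o=ctrl.get_obs(); c=ctrl.camera(n)
    if n=="wrist":
        T=np.eye(4); T[:3,:3]=R.from_euler('xyz',o['eef_rot']).as_matrix(); T[:3,3]=o['ee_pos']
        c['wfc']=T@np.array(c['hand_eye'])
    else: c['wfc']=np.linalg.inv(np.array(c['camera_from_world']))
    return c
def ray(c,u,v):
    d=np.array([(u-c['cx'])/c['fx'],-(v-c['cy'])/c['fy'],-1.])
    M=c['wfc']; return M[:3,3],M[:3,:3]@d
def onz(c,u,v,z):
    o,d=ray(c,u,v); return o+d*(z-o[2])/d[2]
def tri(*rs):
    A=np.zeros((3,3));b=np.zeros(3)
    for o,d in rs:
        d=d/np.linalg.norm(d);P=np.eye(3)-np.outer(d,d);A+=P;b+=P@o
    p=np.linalg.solve(A,b); return p,[np.linalg.norm((np.eye(3)-np.outer(d,d)/(d@d))@(p-o)) for o,d in rs]
def proj(c,p):
    q=np.linalg.inv(c['wfc'])@np.r_[p,1]; return c['cx']-c['fx']*q[0]/q[2], c['cy']+c['fy']*q[1]/q[2]
def save(c,name): cv2.imwrite('pics/'+name,c['image'][:,:,::-1])
E
python3 - <<'E'
from h import *
for n in("scene","top"):
    c=grab(n); save(c,n+"0.png"); print(n,[k for k in c if k!='image'],c['fx'],c['cx'],c['cy'],c['wfc'].round(3).tolist())
o=ctrl.get_obs(); print(o)
E
```

```text
scene ['fx', 'fy', 'cx', 'cy', 'camera_from_world', 'wfc'] 495.2384159135382 320.12817325858265 200.26787685537028 [[0.529, 0.486, -0.696, -0.773], [-0.848, 0.315, -0.425, -0.77], [0.013, 0.815, 0.579, 1.193], [0.0, 0.0, 0.0, 1.0]]
top ['fx', 'fy', 'cx', 'cy', 'camera_from_world', 'wfc'] 445.03084887811167 324.2105063097042 204.5009997336656 [[0.016, 0.98, -0.198, 0.218], [-1.0, 0.018, 0.009, 0.032], [0.012, 0.197, 0.98, 1.549], [0.0, 0.0, 0.0, 1.0]]
{'time_s': 0.1, 'qpos': array([ 1.19640410e+00,  3.00427377e-01,  1.52154131e+00,  2.84962560e-05,
        1.32070189e+00, -6.66221081e-02]), 'joint_vel': array([-1.21109026e-03, -1.55445288e-03, -2.06347690e-03, -4.41164295e-04,
        8.33607167e-05, -1.08712225e-03]), 'tau': array([ 2.30449994e-03, -5.32642114e+01, -3.53285551e+01,  7.09946570e-02,
        2.34334875e-02, -6.51967525e-05]), 'ee_pos': array([0.16661468, 0.52412259, 0.40412702]), 'eef_rot': array([-3.14051896e+00, -9.93014230e-05,  2.83381541e+00]), 'force': array([-0.42612194,  0.2426297 , -0.28545118]), 'moment': array([-0.01977474, -0.03347786,  0.04724842]), 'grip_force': 0.0, 'grip_width': 0.09416582380623245}
```

View pics/scene0.png

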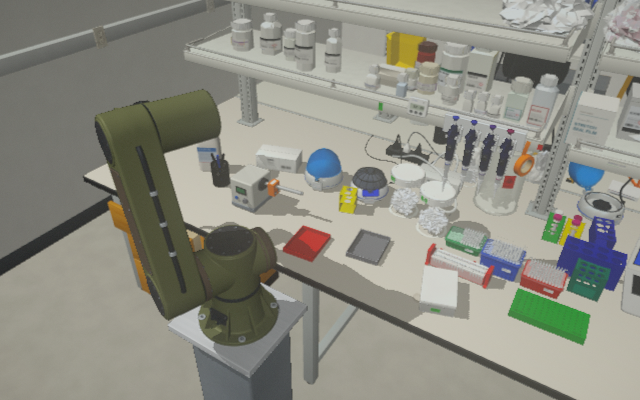

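View pics/top0.png

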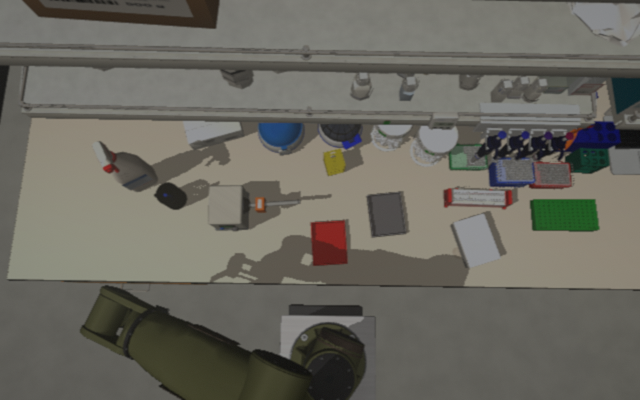

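The scene view shows the housing at (250,188), the orange carrier at (272,188) with the shaft running right to about (302,192), the grey tray at (368,247) and the red tray at (306,243). In the top view the housing is at (229,205), the carrier at (261,204), the grey tray at (387,214) and the red decoy at (329,243).

Candidates for the carrier are the orange block on the shaft at scene (272,188), the orange scissors at (525,158) and the orange bin at (125,230). I choose the block on the shaft. For the tray they are grey (368,247), red (306,243) and the white box (439,287). I choose grey. One close crop to check both.

Run:
```python
from h import *
s=grab("scene"); t=grab("top")
a=cv2.resize(s['image'][150:275,220:420],None,fx=4,fy=4,interpolation=cv2.INTER_CUBIC)[:300*2,:]
b=cv2.resize(t['image'][165:250,205:425],None,fx=3.6,fy=3.6,interpolation=cv2.INTER_CUBIC)
a=cv2.resize(s['image'][160:230,225:385],None,fx=5,fy=4,interpolation=cv2.INTER_CUBIC)
b=cv2.resize(b,(800,310))
cv2.imwrite('pics/crop1.png',np.vstack([a,b])[:600,:,::-1])
for n,c in(("s",s),("t",t)):
    hsv=cv2.cvtColor(c['image'],cv2.COLOR_RGB2HSV)
    m=cv2.inRange(hsv,(5,120,90),(18,255,255))
    _,l,st,ce=cv2.connectedComponentsWithStats(m)
    for i in range(1,len(st)):
        if st[i,4]>20: print(n,'orange',st[i],ce[i].round(1))
# tray in top: gray dark
g=cv2.inRange(cv2.cvtColor(t['image'],cv2.COLOR_RGB2HSV),(0,0,40),(180,60,135))
cs,_=cv2.findContours(g[180:250,355:420],cv2.RETR_EXTERNAL,cv2.CHAIN_APPROX_SIMPLE)
k=max(cs,key=cv2.contourArea); r=cv2.minAreaRect(k); bx=cv2.boxPoints(r)+[355,180]
P=np.array([onz(t,u,v,.02) for u,v in bx]);print('tray',bx.round(1).tolist(),P.round(3).tolist(),P.mean(0))
print([np.linalg.norm(P[i]-P[i-1]).round(3) for i in range(4)])
```

```text
s orange [514 141  20  35 266] [523.1 160.5]
s orange [267 179  12  17 106] [271.9 187.5]
s orange [631 179   9   9  39] [635.6 182.9]
s orange [107 200  44  94 625] [129.2 242.8]
s orange [200 236   5  13  39] [201.9 241.5]
s orange [189 238   5  14  29] [191.4 243.1]
s orange [260 269  15  14  95] [266.2 275.1]
t orange [570 129   7   9  25] [574.  132.1]
t orange [565 140   8  10  42] [568.1 143.5]
t orange [255 197  10  14  74] [259.4 203.4]
tray [[364.7, 194.3], [404.0, 189.4], [409.6, 233.7], [370.2, 238.6]] [[0.566, -0.124, 0.02], [0.586, -0.263, 0.02], [0.429, -0.279, 0.02], [0.409, -0.142, 0.02]] [ 0.49730094 -0.20212697  0.02      ]
[np.float64(0.158), np.float64(0.141), np.float64(0.158), np.float64(0.138)]
```

View pics/crop1.png

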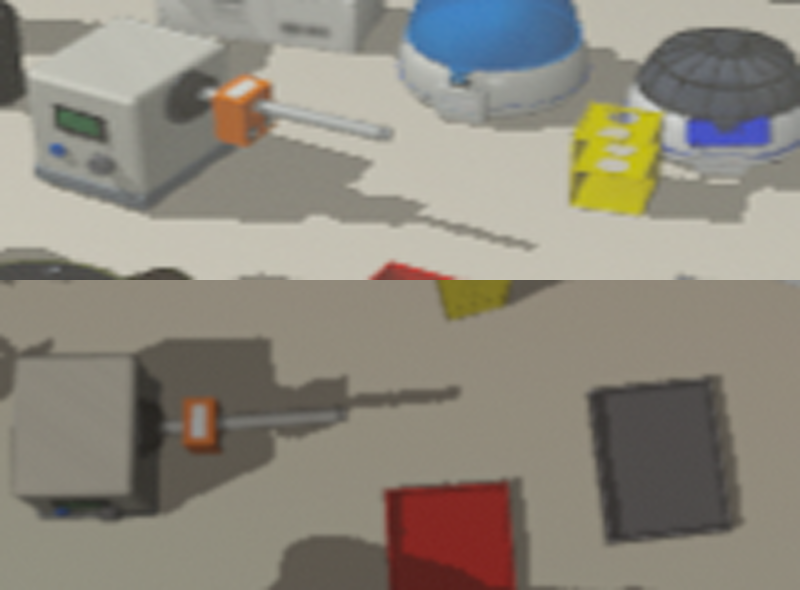

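The crop confirms it: an orange block with a white label on its top hangs on the shaft, with the label at scene (273,182.5) and top (259.7,203.7). The shaft's free end is at scene (302.6,192.8) and top (299.3,201.5), and the grey tray is on the right. Next I triangulate.

Run:
```python
from h import *
s=grab("scene"); t=grab("top")
f=lambda a,b:tri(ray(s,*a),ray(t,*b))
print('label',f((273,182.5),(259.7,203.7)))
print('tip',f((302.3,192.6),(299.0,201.6)))
# axis: intersection of two planes
def plane(c,a,b):
    o,d=ray(c,*a);_,e=ray(c,*b);n=np.cross(d,e);n/=np.linalg.norm(n);return n,n@o
n1,k1=plane(s,(278.6,186.3),(302.6,192.8)); n2,k2=plane(t,(265.8,204.5),(299.3,201.5))
d=np.cross(n1,n2);d/=np.linalg.norm(d)*-np.sign(d[1]) if d[1]>0 else np.linalg.norm(d)
if d[1]>0:d=-d
p=np.linalg.solve([n1,n2,[0,1,0]],[k1,k2,.2]);print('axis dir',d,'at y=.2',p)
# housing top from top cam: crop corners
c=lambda x,y:(205+x/3.636,165+(y-280)/3.647)
Q=np.array([onz(t,*c(x,y),.138) for x,y in((19,354),(134,354),(133,500),(15,494))]);print(Q.round(3));print([np.linalg.norm(Q[i]-Q[i-1]).round(3) for i in range(4)])
```

```text
label (array([0.50360888, 0.22779838, 0.13101913]), [np.float64(0.0013733019018269993), np.float64(0.0013733019018271119)])
tip (array([0.51496762, 0.09992197, 0.12445788]), [np.float64(0.0025018401386088995), np.float64(0.0025018401386088713)])
axis dir [ 0.10511406 -0.99424571  0.02065177] at y=.2 [0.50292183 0.2        0.12411196]
[[0.559 0.391 0.138]
 [0.561 0.289 0.138]
 [0.43  0.283 0.138]
 [0.433 0.386 0.138]]
[np.float64(0.126), np.float64(0.103), np.float64(0.132), np.float64(0.104)]
```

The points agree with the given sizes: the carrier is at y≈0.228 m, 0.130 m before the free end at y≈0.100, and at z≈0.12. Moving above the carrier and turning to close across its width.

Emit:
servo_tool:
  motion:
    - [0,3,-3,0,-6]
    - [0,7,-6,0,-13]
    - [0,11,-10,0,-20]
    - [0,15,-13,0,-28]
    - [0,19,-17,0,-36]
    - [0,23,-20,0,-44]
    - [0,27,-24,0,-52]
    - [0,31,-27,0,-60]
    - [0,33.6,-29.6,0,-66]
    - [0,33.6,-29.6,0,-66]
    - [0,33.6,-29.6,0,-66]

```text
time_s: 1.68
ee_pos: [0.5022, 0.2285, 0.4045]
eef_rot: [-3.141, -0.0, 1.683]
force: [1.1, 0.3, -0.3]
grip_width: 0.0942
grip_force: 0.0
```

Run:
```python
from h import *
c=grab("wrist"); save(c,"w1.png"); o=ctrl.get_obs(); print(o['ee_pos'],o['eef_rot'],o['force'],o['moment'],c['fx'],c['cx'],c['cy']); print(c['wfc'].round(3),np.array(c['hand_eye']).round(3))
print('carrier exp',proj(c,[.503,.228,.138]),'tip',proj(c,[.514,.1,.12]))
```

```text
[0.50204021 0.22879799 0.40466719] [-3.14147953e+00 -1.19576234e-04  1.68381413e+00] [-0.26334565 -0.30704278 -0.7204846 ] [-0.06510719  0.06280163 -0.035999  ] 313.45893571352457 319.72115811492705 196.86093045715515
[[ 0.994 -0.109 -0.032  0.493]
 [ 0.113  0.952  0.285  0.314]
 [-0.001 -0.287  0.958  0.384]
 [ 0.     0.     0.     1.   ]] [[ 0.001  0.958  0.287  0.086]
 [ 1.    -0.001 -0.     0.001]
 [ 0.     0.287 -0.958  0.02 ]
 [ 0.     0.     0.     1.   ]]
carrier exp (np.float64(319.75579925277816), np.float64(212.0092972852109)) tip (np.float64(316.2220379201385), np.float64(326.7717321592439))
```

View pics/w1.png

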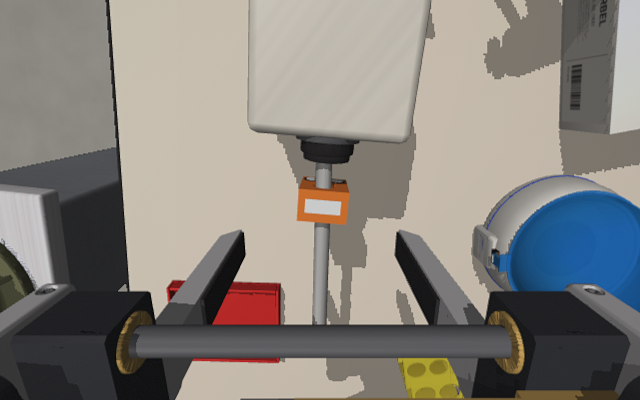

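The wrist view shows the carrier with its labelled top centred near (323,207). The shaft runs from the boot at (327,150) down to about (320,325), where the gripper's cross bar hides its end. I measure the top face, the shaft's edges and the shaft's direction.

Run:
```python
from h import *
c=grab("wrist"); im=c['image']; hsv=cv2.cvtColor(im,cv2.COLOR_RGB2HSV)
lab=im[190:225,295:355].astype(int)
w=((hsv[:,:,1]<40)&(hsv[:,:,2]>180)); w2=np.zeros_like(w); w2[195:222,303:343]=w[195:222,303:343]
ys,xs=np.nonzero(w2); print('label px',xs.mean(),ys.mean(),xs.min(),xs.max(),ys.min(),ys.max())
m=cv2.inRange(hsv,(5,130,60),(18,255,255)); 
for r in range(176,226,3):
    x=np.nonzero(m[r,290:360])[0]; print(r,(x.min()+290,x.max()+290,im[r,x.min()+292].tolist()) if len(x) else '')
for r in(168,172,230,250,270,290,310): print(r,im[r,308:338].sum(1).tolist())
print('label at .138',onz(c,xs.mean(),ys.mean(),.138))
```

```text
label px 322.2662473794549 206.72746331236897 305 340 199 214
176 
179 (np.int64(303), np.int64(304), [24, 19, 22])
182 (np.int64(301), np.int64(345), [134, 69, 29])
185 (np.int64(300), np.int64(346), [134, 69, 29])
188 (np.int64(299), np.int64(347), [130, 67, 30])
191 (np.int64(299), np.int64(348), [198, 108, 45])
194 (np.int64(299), np.int64(348), [197, 108, 44])
197 (np.int64(299), np.int64(348), [198, 108, 45])
200 (np.int64(298), np.int64(348), [197, 108, 44])
203 (np.int64(298), np.int64(347), [197, 107, 44])
206 (np.int64(298), np.int64(347), [197, 108, 44])
209 (np.int64(298), np.int64(347), [198, 108, 45])
212 (np.int64(298), np.int64(346), [198, 108, 45])
215 (np.int64(297), np.int64(346), [197, 108, 44])
218 (np.int64(297), np.int64(346), [198, 108, 45])
221 (np.int64(305), np.int64(345), [198, 121, 66])
224 (np.int64(339), np.int64(345), [175, 112, 68])
168 [357, 358, 359, 356, 358, 357, 358, 322, 286, 260, 267, 280, 287, 292, 298, 301, 300, 288, 283, 282, 268, 244, 219, 181, 339, 363, 357, 356, 357, 357]
172 [356, 358, 357, 357, 359, 359, 360, 323, 332, 380, 414, 444, 45
[... 211 characters left out ...]
, 357, 357, 356, 356, 356, 357]
250 [559, 558, 557, 559, 563, 574, 390, 383, 434, 469, 476, 475, 475, 471, 449, 428, 402, 377, 332, 276, 187, 545, 417, 349, 356, 356, 356, 355, 354, 356]
270 [559, 557, 559, 557, 570, 439, 389, 416, 453, 483, 482, 472, 465, 454, 432, 403, 380, 335, 285, 211, 418, 547, 559, 553, 553, 556, 556, 553, 554, 553]
290 [558, 557, 555, 558, 569, 378, 389, 440, 475, 488, 479, 471, 462, 438, 409, 381, 352, 296, 247, 232, 419, 435, 537, 559, 556, 553, 554, 553, 556, 554]
310 [555, 556, 557, 568, 414, 389, 425, 459, 490, 485, 475, 468, 448, 416, 391, 360, 308, 261, 199, 337, 361, 354, 354, 357, 355, 355, 355, 353, 339, 530]
label at .138 [0.50442647 0.23310664 0.138     ]
```

Run:
```python
from h import *
w=grab("wrist"); s=grab("scene"); t=grab("top")
im=cv2.imread('pics/scene0.png')[:,:,::-1].astype(int).sum(2)
for u in range(278,306,2): print(u,im[180:200,u].tolist())
rows=[172,230,250,270,290,310]; cols=[323,321.6,321,320.4,319.9,319.1]
P=np.array([onz(w,u,v,.12) for u,v in zip(cols,rows)]); print(P.round(4)); print(np.polyfit(P[:,1],P[:,0],1))
```

```text
278 [452, 349, 283, 287, 302, 437, 559, 443, 346, 294, 311, 308, 345, 371, 395, 396, 394, 396, 398, 392]
280 [562, 562, 563, 561, 550, 503, 549, 548, 439, 408, 494, 492, 565, 537, 392, 391, 394, 394, 398, 395]
282 [563, 562, 563, 564, 561, 548, 524, 563, 496, 441, 549, 565, 567, 547, 462, 390, 399, 397, 397, 395]
284 [559, 562, 563, 562, 561, 555, 523, 531, 553, 455, 440, 564, 567, 566, 536, 394, 391, 395, 399, 392]
286 [564, 561, 563, 562, 561, 562, 547, 501, 553, 513, 435, 507, 564, 563, 565, 538, 394, 392, 398, 397]
288 [561, 561, 564, 560, 563, 561, 561, 551, 523, 555, 465, 445, 564, 564, 563, 546, 462, 395, 397, 394]
290 [560, 561, 563, 561, 561, 564, 562, 554, 522, 543, 522, 446, 484, 561, 565, 565, 536, 395, 396, 396]
292 [558, 559, 563, 559, 562, 562, 562, 564, 548, 511, 550, 478, 444, 544, 561, 565, 566, 540, 396, 397]
294 [563, 558, 563, 560, 562, 561, 563, 562, 556, 533, 537, 530, 459, 491, 564, 563, 568, 550, 458, 394]
296 [561, 558, 558, 560, 561, 562, 563, 564, 561, 545, 501, 548, 501, 453, 545, 564, 562, 562, 539, 397]
298 [558, 559, 560, 558, 559, 558, 561, 561, 562, 556, 524, 526, 532, 457, 438, 564, 566, 565, 564, 536]
300 [559, 560, 560, 559, 558, 562, 563, 560, 562, 564, 546, 494, 503, 459, 401, 497, 562, 564, 565, 567]
302 [560, 560, 558, 558, 563, 562, 557, 563, 563, 560, 549, 505, 453, 441, 407, 492, 562, 561, 567, 564]
304 [546, 559, 560, 559, 561, 561, 559, 561, 562, 561, 563, 564, 559, 563, 563, 562, 564, 562, 566, 566]
[[0.5022 0.2585 0.12  ]
 [0.5073 0.205  0.12  ]
 [0.509  0.1851 0.12  ]
 [0.5109 0.1643 0.12  ]
 [0.5129 0.1427 0.12  ]
 [0.5147 0.1202 0.12  ]]
[-0.09003669  0.52562583]
```

Run:
```python
from h import *
w=grab("wrist"); s=grab("scene"); t=grab("top")
def plane(c,a,b):
    o,d=ray(c,*a);_,e=ray(c,*b);n=np.cross(d,e);n/=np.linalg.norm(n);return n,n@o
nw,kw=plane(w,(323.1,172),(319.2,310))
for sl in(.271,.2857,.30):
    n1,k1=plane(s,(282,187.7),(302,187.7+20*sl))
    d=np.cross(n1,nw);d/=-d[1]
    for y in(.23,.1): print(sl,d.round(3),np.linalg.solve([n1,nw,[0,1,0]],[k1,kw,y]).round(4))
```

```text
0.271 [ 0.089 -1.     0.034] [0.5051 0.23   0.1171]
0.271 [ 0.089 -1.     0.034] [0.5166 0.1    0.1216]
0.2857 [ 0.089 -1.     0.018] [0.5051 0.23   0.1178]
0.2857 [ 0.089 -1.     0.018] [0.5167 0.1    0.1202]
0.3 [ 0.089 -1.     0.003] [0.5051 0.23   0.1185]
0.3 [ 0.089 -1.     0.003] [0.5167 0.1    0.1188]
```

Emit:
servo_tool:
  motion:
    - [0,0.26,0.37,-3,-1.3]
    - [0,0.26,0.37,-6,-1.3]
    - [0,0.26,0.37,-9,-1.3]
    - [0.2,0.26,0.37,-10.6,-1.3]
    - [0.4,0.26,0.37,-10.6,-1.3]
    - [0.4,0.26,0.37,-10.6,-1.3]
    - [0.4,0.26,0.37,-10.6,-1.3]

```text
time_s: 2.95
ee_pos: [0.5054, 0.2319, 0.2997]
eef_rot: [3.14, -0.0, 1.659]
force: [-0.1, 0.6, 0.2]
grip_width: 0.0579
grip_force: 0.0
```

Run:
```python
from h import *
o=ctrl.get_obs(); print(o['ee_pos'],o['eef_rot'],o['force'],o['moment'],o['grip_width'],o['time_s'])
c=grab("wrist"); save(c,"w2.png")
for p in([.5044,.2323,.136],[.5049,.232,.12]): print(proj(c,p))
```

```text
[0.50535585 0.23190999 0.29970313] [ 3.13998115e+00 -4.12623340e-04  1.65923945e+00] [-0.06789469  0.59951974  0.18656288] [-0.03882994  0.04457737  0.00866457] 0.05790631772000451 2.95
(np.float64(315.9731985932215), np.float64(276.57156371946525))
(np.float64(317.0940902587332), np.float64(262.10771837515574))
```

View pics/w2.png

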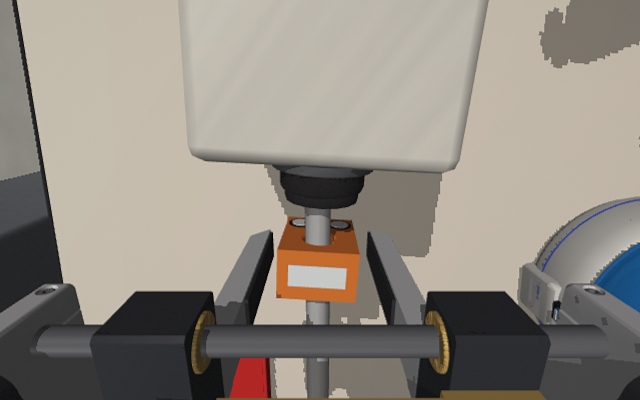

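The view shows the carrier's top face centred at (317.5,275) between the pads, whose middle is at column 320, so it lies about 1 mm to -x. It shows no contact. I correct that and close gently.

Emit:
servo_tool:
  motion:
    - [0.4,-0.1,0,0,0]
    - [0.48,-0.1,0,0,0]
    - [0.52,-0.1,0,0,0]
    - [0.54,-0.1,0,0,0]
    - [0.56,-0.1,0,0,0]
    - [0.6,-0.1,0,0,0]
    - [0.65,-0.1,0,0,0]
    - [0.65,-0.1,0,0,0]
  squeeze: 12

```text
time_s: 4.0
ee_pos: [0.5042, 0.2318, 0.2987]
eef_rot: [3.142, 0.0, 1.659]
force: [1.0, 0.2, 0.1]
grip_width: 0.0425
grip_force: 11.8
```

Emit:
servo_tool:
  motion:
    - [0.65,0,0,0.1,0]
    - [0.65,0,0,0.2,0]
    - [0.65,0,0,0.2,0]
    - [0.65,0,0,0.2,0]

```text
time_s: 4.5
ee_pos: [0.5042, 0.2318, 0.3006]
eef_rot: [-3.142, 0.0, 1.659]
force: [0.4, 0.3, -1.5]
grip_width: 0.0423
grip_force: 11.8
```

Gripped at 42.3 mm, and a 1.5 N downward force is just the carrier's weight. Sliding gently along the estimated direction, reading the force as I go.

Emit:
servo_tool:
  motion:
    - [0.65,0.05,-0.5,0.01,0]
    - [0.65,0.09,-1,0.02,0]
    - [0.65,0.13,-1.5,0.03,0]
    - [0.65,0.18,-2,0.04,0]
    - [0.65,0.18,-2,0.04,0]
    - [0.65,0.18,-2,0.04,0]
  squeeze: 20

```text
time_s: 5.25
ee_pos: [0.506, 0.2119, 0.301]
eef_rot: [-3.142, -0.0, 1.659]
force: [-0.4, 0.6, -0.8]
grip_width: 0.0422
grip_force: 19.7
```

```bash
python3 -c "
from h import *
o=ctrl.get_obs();print(o['force'],o['moment'],o['ee_pos'])"
```

```text
[-0.38501844  0.64905067 -0.79820706] [-0.08706233  0.15536862  0.04555142] [0.50603501 0.21185351 0.30104496]
```

Emit:
servo_tool:
  motion:
    - [0.65,0.05,-0.5,0.01,0]
    - [0.65,0.09,-1,0.02,0]
    - [0.65,0.13,-1.5,0.03,0]
    - [0.65,0.18,-2,0.04,0]
    - [0.65,0.18,-2,0.04,0]
    - [0.65,0.18,-2,0.04,0]

```text
time_s: 6.0
ee_pos: [0.5078, 0.1919, 0.3015]
eef_rot: [3.142, -0.0, 1.659]
force: [0.6, 0.6, -0.6]
grip_width: 0.0422
grip_force: 19.7
```

Emit:
servo_tool:
  motion:
    - [0.65,0.05,-0.5,0.01,0]
    - [0.65,0.09,-1,0.02,0]
    - [0.65,0.13,-1.5,0.03,0]
    - [0.65,0.13,-1.5,0.03,0]
    - [0.65,0.13,-1.5,0.03,0]

```text
time_s: 6.62
ee_pos: [0.5091, 0.1768, 0.3018]
eef_rot: [3.142, -0.0, 1.659]
force: [-0.3, -0.4, -1.3]
grip_width: 0.0424
grip_force: 19.7
```

Run:
```python
from h import *
c=grab("wrist"); save(c,"w3.png"); o=ctrl.get_obs();print(o['force'],o['moment'],o['ee_pos'])
cv2.imwrite('pics/w3c.png',cv2.resize(c['image'][130:330,240:400],None,fx=3,fy=3,interpolation=cv2.INTER_CUBIC)[:,:,::-1])
```

```text
[-0.43096062 -0.17992111 -0.76367789] [-0.08894535  0.05122483 -0.01377973] [0.50912154 0.17691186 0.30175047]
```

View pics/w3c.png

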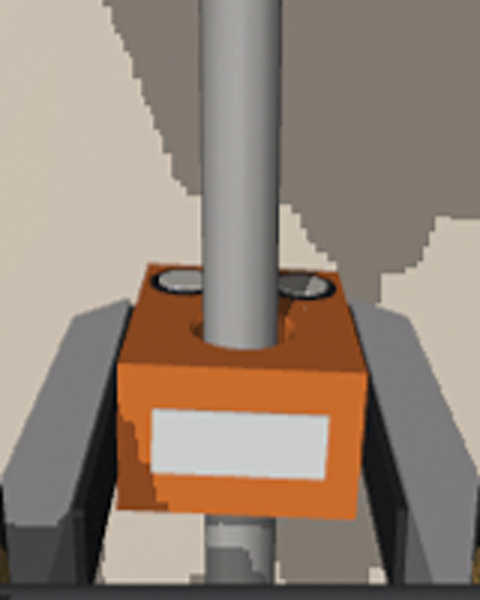

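The crop shows the shaft at column 240 inside a bore centred at column 243, so it is centred to about 0.5 mm sideways and the carrier is square in the pads. Continuing.

Emit:
servo_tool:
  motion:
    - [0.65,0.03,-0.5,0.01,0]
    - [0.65,0.06,-1,0.02,0]
    - [0.65,0.1,-1.5,0.03,0]
    - [0.65,0.15,-2,0.04,0]
    - [0.65,0.15,-2,0.04,0]
    - [0.65,0.15,-2,0.04,0]

```text
time_s: 7.42
ee_pos: [0.5106, 0.1569, 0.3022]
eef_rot: [3.142, -0.0, 1.659]
force: [1.7, 0.3, -1.5]
grip_width: 0.042
grip_force: 19.7
```

Emit:
servo_tool:
  motion:
    - [0.65,0.05,-0.5,0.01,0]
    - [0.65,0.09,-1,0.02,0]
    - [0.65,0.13,-1.5,0.03,0]
    - [0.65,0.18,-2,0.04,0]
    - [0.65,0.18,-2,0.04,0]
    - [0.65,0.18,-2,0.04,0]

```text
time_s: 8.18
ee_pos: [0.5124, 0.1369, 0.3026]
eef_rot: [3.142, -0.0, 1.659]
force: [-0.4, 0.4, -1.4]
grip_width: 0.0423
grip_force: 19.7
```

Run:
```python
from h import *
F=[]
for i in range(6): ctrl.camera("top"); o=ctrl.get_obs(); F.append(np.r_[o['force'],o['moment']])
print(np.mean(F,0).round(2),np.std(F,0).round(2),o['ee_pos'])
```

```text
[ 0.24  0.01 -0.9  -0.05  0.05 -0.03] [0.44 0.55 0.4  0.03 0.02 0.03] [0.51240567 0.13695197 0.30256273]
```

Emit:
servo_tool:
  motion:
    - [0.65,0.05,-0.5,0.01,0]
    - [0.65,0.09,-1,0.02,0]
    - [0.65,0.13,-1.5,0.03,0]
    - [0.65,0.18,-2,0.04,0]
    - [0.65,0.18,-2,0.04,0]
    - [0.65,0.18,-2,0.04,0]

```text
time_s: 9.22
ee_pos: [0.5142, 0.1169, 0.3029]
eef_rot: [-3.142, -0.0, 1.659]
force: [0.0, 0.0, -0.8]
grip_width: 0.0421
grip_force: 19.7
```

Emit:
servo_tool:
  motion:
    - [0.65,0.05,-0.5,0.01,0]
    - [0.65,0.09,-1,0.02,0]
    - [0.65,0.13,-1.5,0.03,0]
    - [0.65,0.18,-2,0.04,0]
    - [0.65,0.18,-2,0.04,0]
    - [0.65,0.18,-2,0.04,0]

```text
time_s: 9.98
ee_pos: [0.516, 0.0969, 0.3034]
eef_rot: [3.142, -0.0, 1.659]
force: [-0.3, 0.2, -1.0]
grip_width: 0.0422
grip_force: 19.7
```

Emit:
servo_tool:
  motion:
    - [0.65,0.05,-0.5,0.01,0]
    - [0.65,0.09,-1,0.02,0]
    - [0.65,0.13,-1.5,0.03,0]
    - [0.65,0.18,-2,0.04,0]
    - [0.65,0.22,-2.5,0.05,0]
    - [0.65,0.27,-3,0.06,0]
    - [0.65,0.27,-3,0.06,0]
    - [0.65,0.27,-3,0.06,0]

```text
time_s: 10.98
ee_pos: [0.5187, 0.0669, 0.3039]
eef_rot: [-3.142, -0.0, 1.659]
force: [0.1, 0.3, -1.1]
grip_width: 0.0425
grip_force: 19.7
```

Run:
```python
from h import *
c=grab("wrist"); save(c,"w4.png"); o=ctrl.get_obs();print(o['force'],o['moment'],o['ee_pos'])
```

```text
[-0.20033661  0.05148589 -0.69561223] [-0.04018609  0.0569442   0.00681853] [0.51870785 0.06695783 0.30393161]
```

View pics/w4.png

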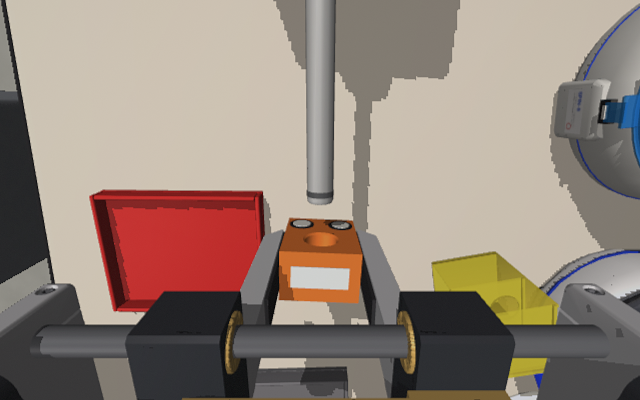

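The wrist view shows the carrier at (320,265) clear of the shaft, whose end is at (320,200). Now I carry it over the grey tray and look again.

Emit:
servo_tool:
  motion:
    - [0.65,0,-1,1,0]
    - [0.65,0,-3,3,0]
    - [0.65,0,-5.5,5,0]
    - [0.65,-0.5,-8.5,5,0]
    - [0.65,-1,-12,5,0]
    - [0.65,-1.5,-16,5,0]
    - [0.65,-2,-20,5,0]
    - [0.65,-2,-23.5,5,0]
    - [0.65,-2,-26,5,0]
    - [0.65,-2,-26,5,0]
    - [0.65,-2,-26,5,0]

```text
time_s: 12.4
ee_pos: [0.4986, -0.1928, 0.3542]
eef_rot: [3.141, -0.0, 1.659]
force: [-0.2, -0.4, -1.1]
grip_width: 0.0425
grip_force: 19.7
```

Run:
```python
from h import *
c=grab("wrist"); save(c,"w5.png"); o=ctrl.get_obs();print(o['force'],o['ee_pos'],o['eef_rot'])
```

```text
[-0.24681512  0.1120196  -1.75660466] [ 0.49868884 -0.19250422  0.35421524] [ 3.14143563e+00 -6.62438560e-05  1.65979437e+00]
```

View pics/w5.png

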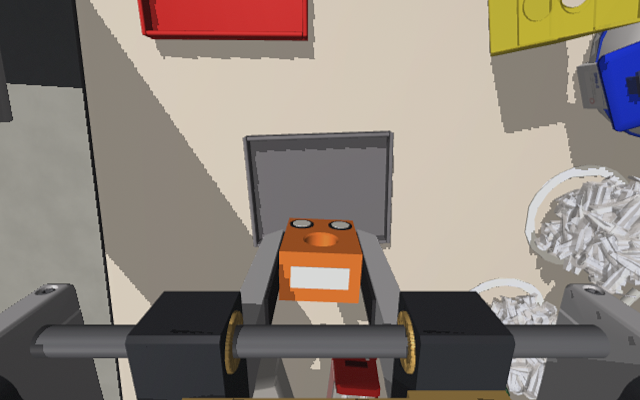

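The tray's rim corners are at about (246,136), (392,132), (390,246) and (256,245), with the carrier at (320,260) in front. I convert them on z = 0.02.

Run:
```python
from h import *
c=grab("wrist"); Q=np.array([onz(c,u,v,.02) for u,v in((246,136.5),(392,131.5),(390,246),(257,245))]); print(Q.round(3),[np.linalg.norm(Q[i]-Q[i-1]).round(3) for i in range(4)],Q.mean(0))
```

```text
[[ 0.422 -0.145  0.02 ]
 [ 0.565 -0.127  0.02 ]
 [ 0.582 -0.249  0.02 ]
 [ 0.437 -0.261  0.02 ]] [np.float64(0.117), np.float64(0.144), np.float64(0.123), np.float64(0.146)] [ 0.50138093 -0.19546029  0.02      ]
```

Emit:
servo_tool:
  motion:
    - [0.65,0.2,-0.3,-2.5,1]
    - [0.65,0.2,-0.3,-6,2]
    - [0.65,0.2,-0.3,-9,2]
    - [0.65,0.2,-0.3,-11,2]
    - [0.65,0.2,-0.3,-12,2]
    - [0.65,0.2,-0.3,-12.7,2]
    - [0.65,0.2,-0.3,-13.1,2]
    - [0.65,0.2,-0.3,-13.1,2]
    - [0.65,0.2,-0.3,-13.1,2]

```text
time_s: 13.62
ee_pos: [0.5008, -0.1962, 0.2234]
eef_rot: [3.141, 0.0, 1.694]
force: [0.1, -0.2, -1.2]
grip_width: 0.0425
grip_force: 19.7
```

Emit:
servo_tool:
  motion:
    - [0.65,0,0,-0.1,0]
    - [0.65,0,0,-0.2,0]
    - [0.65,0,0,-0.2,0]
    - [0.65,0,0,-0.2,0]

```text
time_s: 14.12
ee_pos: [0.5007, -0.1962, 0.2209]
eef_rot: [-3.142, -0.0, 1.694]
force: [-0.7, -0.4, -0.8]
grip_width: 0.0421
grip_force: 19.7
```

Emit:
servo_tool:
  motion:
    - [0.65,0,0,-0.05,0]
    - [0.65,0,0,-0.1,0]
    - [0.65,0,0,-0.1,0]
    - [0.65,0,0,-0.1,0]

```text
time_s: 14.62
ee_pos: [0.5007, -0.1962, 0.22]
eef_rot: [3.142, 0.0, 1.694]
force: [0.1, -0.3, -1.8]
grip_width: 0.0421
grip_force: 19.7
```

Emit:
servo_tool:
  motion:
    - [0.65,0,0,-0.05,0]
    - [0.65,0,0,-0.1,0]
    - [0.65,0,0,-0.1,0]
    - [0.65,0,0,-0.1,0]

```text
time_s: 15.12
ee_pos: [0.5007, -0.1962, 0.219]
eef_rot: [3.142, 0.0, 1.694]
force: [-0.9, 0.4, 0.3]
grip_width: 0.0425
grip_force: 19.7
```

Emit:
servo_tool:
  motion:
    - [0.65,0,0,-0.05,0]
    - [0.65,0,0,-0.05,0]
    - [0.65,0,0,-0.05,0]
    - [0.65,0,0,-0.05,0]

```text
time_s: 15.62
ee_pos: [0.5008, -0.1962, 0.2188]
eef_rot: [3.141, 0.0, 1.694]
force: [-2.2, -0.7, 5.6]
grip_width: 0.0425
grip_force: 19.7
```

Run:
```python
from h import *
F=[]
for i in range(6): ctrl.camera("top"); o=ctrl.get_obs(); F.append(np.r_[o['force'],o['moment']])
print(np.mean(F,0).round(2),o['ee_pos'])
```

```text
[-1.89  0.31  5.44  0.1   0.56  0.02] [ 0.50078477 -0.19618408  0.21884491]
```

The carrier is on the tray floor, pressing with about 6 N. Releasing and withdrawing upward.

Emit:
servo_tool:
  motion:
    - [0.5,0,0,0.02,0]
    - [0.4,0,0,0.02,0]
    - [0.3,0,0,0.02,0]
    - [0.3,0,0,0.02,0]
    - [0.3,0,0,0.5,0]
    - [0.3,0,0,2,0]
    - [0.3,0,0,5,0]
    - [0.3,0,0,9,0]
    - [0.3,0,0,13,0]
    - [0.3,0,0,13,0]
    - [0.3,0,0,13,0]

```text
time_s: 17.3
ee_pos: [0.5005, -0.196, 0.3483]
eef_rot: [-3.141, -0.0, 1.694]
force: [-0.6, 0.7, 0.2]
grip_width: 0.0663
grip_force: 0.0
```

Run:
```python
from h import *
c=grab("wrist"); save(c,"w6.png"); o=ctrl.get_obs();print(o['force'],o['ee_pos'],proj(c,[.5008,-.196,.056]))
```

```text
[ 0.24389238 -0.80830897 -0.44978064] [ 0.50051742 -0.19604953  0.3477492 ] (np.float64(319.2217914875908), np.float64(201.95890904990793))
```

View pics/w6.png

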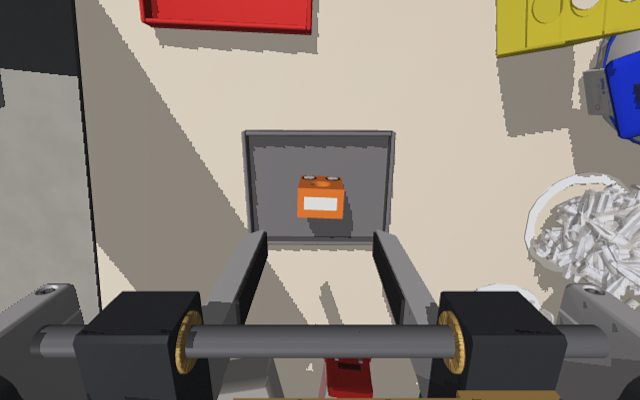

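The carrier stands upright near the middle of the grey tray at (321,200), label up, exactly where I expected it at (319,202). The gripper is clear and touching nothing.

```bash
python3 -c "
from station import ctrl
print(ctrl.hand_in())"
```

```text
the job is handed in; nothing more can be done
None
```

The carrier is off the shaft and standing upright on the floor of the grey tray; it slid off with no measurable load on the shaft, nothing else was touched, and I handed the job in at about 17 s.

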